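# Find the full tin by feel and park it in the rack

## Robot

A 7-joint arm with a two-finger parallel gripper is mounted at the origin on the work surface. World frame = base frame: x ahead of the robot, y to its left, z up, the work surface at z = 0. Lengths are in m, angles in rad, forces in N, time in s.
With the tool pointing down it reaches from about 0.4 to 0.85 m from the base axis. Payload 10.4 kg.
Tool frame: the origin (TCP) lies at the very end of the fingers, on their centre line; the grasp point (between the pads) lies 19 mm behind it; z points along the fingers, y is the line along which they close (so a half turn about z gives the same grasp; the last joint's range is limited). The gripper opens to 87 mm and grips with 3 to 60 N. Pads are 19 mm wide; open, the fingers measure 117 mm over their backs; the gripper's body (75 mm by 190 mm) begins 51 mm behind the grasp point.
Start: joints at [-1.241, 0.332, -0.065, 1.46, 0.022, 1.35, -0.088], TCP at [0.216, 0.587, 0.223] pointing down, gripper open.
Joint ranges: [-2.6, 2.6], [-0.5, 2.12], [-1.47, 1.34], [0.16, 2.42], [-1.27, 4.41], [0.06, 2.06], [-2.6, 2.6]. Speed limits (rad/s): [2.22, 2.22, 2.79, 2.79, 3.14, 3.14, 3.14].

## Interface

Orientations are given as a unit quaternion [x, y, z, w].
In Python, from bench import * gives the robot as it stands.
- The arm moves only by the tool carry_out, never from a script. Its argument "deltas" is a list of rows, each an object with "hand": the finger opening in mm, from 0 to 87; "dp": the shift along the tool's x, y, z each as a share of 250 mm, from -1 to 1, a list of three; "spin": the turn about the tool's z as a share of pi rad, from -1 to 1. In form: [{"hand": hand, "dp": [dx, dy, dz], "spin": spin}, ...]. A call has 1 to 20 rows; each row is the pose to reach, as a shift and turn from the pose commanded when the call began, along the tool's axes at that moment, turning the shorter way round; what a row does not reach only later rows make up. A row lasts 1/10 s, in which the tool goes at most 50 mm and 8.59 degrees, less where a joint would pass 70% of its speed; a pose out of reach is approached as far as the arm can. A call with a number of a shift or a turn outside -1 to 1 is refused whole. A call with a gripper value outside its range is refused whole. The fingers move at their own pace and stop on an object; "force" is the grip in N (left out, the last holds). Time passes only in rows, so rows that repeat a pose let the fingers close. It gives the time, the measured TCP pose, the force, the opening and the grip force at its end, in the units of the state.
- read_state(): the state, without advancing time (a new reading comes with each control period).
- camera(name): name is "scene" or "side" or "wrist"; returns the picture (400x640x3 uint8, red, green, blue); there is no depth.
- get_calibration(name): a dict with "fx", "fy", "cx", "cy" (pixels), "R" (3x3) and "t" (3): a world point X has camera coordinates R X + t; the wrist camera has in their place "mount" (4x4, takes a point from camera to tool coordinates, whose origin is the TCP and whose axes are the flange's). Camera axes: x right, y down, z forward; pixel columns grow to the right and rows downward; lengths in m; the calibration is good to about 2 mm. A picture is of the moment at which its call begins: read the wrist's pose just before it. get_calibration takes no time and is no camera call.
- close_job(): hands the job in; it is judged then, once.
The state is a dict: "time": time; "joint_positions": joint angles; "joint_vel": joint speeds; "joint_torque": joint torques, N m; "ee_pos": TCP position; "eef_rot": TCP orientation; "ft_force": force on the tool from outside, world axes, zero at the start; "torque": the same for the moment, N m; "width": finger opening in m; "grip_force": force on a finger pad.
Only numpy, scipy, OpenCV 4.12 (cv2) and the standard library are available. Lean on these libraries where they do the work, as an engineer would, in place of code of your own. Each camera call takes 0.05 s, during which the arm holds its last target. There are 200 camera calls.

## Task

One of the three identical round tins is full and the other two are empty: nudge them to feel which is the heavy one, then slide the full tin into the open front of the bamboo rack, gently home against its back stop and centred between the two side rails. Leave the empty tins standing where they were, give or take a small nudge of a few centimetres, and do not disturb the saucers, the upturned bowl or the spoon on it.

Things in the scene. Friction and masses are not known exactly. Their poses are not given: they have to be found in the camera images.
- tin_1: one of three identical closed round aluminium tins (lid part of it), 92 mm diameter (lid rim 94 mm), 58 mm tall, too wide for the gripper; exactly one of the three is full (about 0.7 to 0.95 kg), the other two are empty (about 0.15 kg), and which one differs from start to start and cannot be seen; origin: centre of the underside, z up
- tin_2: one of three identical closed round aluminium tins (lid part of it), 92 mm diameter (lid rim 94 mm), 58 mm tall, too wide for the gripper; exactly one of the three is full (about 0.7 to 0.95 kg), the other two are empty (about 0.15 kg), and which one differs from start to start and cannot be seen; origin: centre of the underside, z up
- tin_3: one of three identical closed round aluminium tins (lid part of it), 92 mm diameter (lid rim 94 mm), 58 mm tall, too wide for the gripper; exactly one of the three is full (about 0.7 to 0.95 kg), the other two are empty (about 0.15 kg), and which one differs from start to start and cannot be seen; origin: centre of the underside, z up
- rack: low bamboo rack fixed to the table, no floor: two side rails 30 mm high, 12 mm thick, along its x from -30 to +70 mm, inner faces at y = -58 and +58 mm; back stop 30 mm high, inner face at x = +47 mm; open at -x, roughly facing the robot. Origin: on the table, where the centre of a tin lies when home and centred; +x points to the back stop
- table: white plastic garden table, top at z = 0; the tins slide on it
- saucer_1: white ceramic saucer, 110 mm diameter, 18 mm tall, loose; origin: centre of the underside; stands to the left of the rack
- saucer_2: white ceramic saucer, 110 mm diameter, 18 mm tall, loose; origin: centre of the underside; stands to the right and a little in front of the rack
- bowl: upturned white ceramic bowl, 120 mm diameter at the table, narrowing to a flat foot 56 mm wide at 56 mm height, loose, near the robot; origin: centre of its underside
- spoon: steel tablespoon lying across the upturned bowl's foot, 163 mm long (x from -95 to +68 mm, the round spoon end at +x), 40 mm wide at most, 4 to 6 mm thick, loose, its underside 56 mm above the table; origin: underside, near its middle; x along it
Not all that is in view belongs to the job. There is more than one size of the rack; the job needs the largest.

How it is judged:
At the end, for the whole second after the job is handed in: The full tin stands upright on the table in the rack, within 5 mm of home against the back stop and within 6 mm of the middle between the side rails, at rest; the two empty tins stand upright on the table within 50 mm of where they started, at rest (((contact force between tin_1 and table above 3.5 N and x of tin_1 in the frame of rack between -0.005 and 0.006 m and y of tin_1 in the frame of rack between -0.006 and 0.006 m and height (world z) of each of tin_1, tin_2, tin_3 below 0.004 m and angle between each of tin_1, tin_2, tin_3's own z axis and vertical below 0.06 rad and linear speed of each of tin_1, tin_2, tin_3 below 0.01 m/s and distance of each of tin_2, tin_3 from where it was at the start of the episode below 0.05 m) or (contact force between tin_2 and table above 3.5 N and x of tin_2 in the frame of rack between -0.005 and 0.006 m and y of tin_2 in the frame of rack between -0.006 and 0.006 m and height (world z) of each of tin_2, tin_1, tin_3 below 0.004 m and angle between each of tin_2, tin_1, tin_3's own z axis and vertical below 0.06 rad and linear speed of each of tin_2, tin_1, tin_3 below 0.01 m/s and distance of each of tin_1, tin_3 from where it was at the start of the episode below 0.05 m) or (contact force between tin_3 and table above 3.5 N and x of tin_3 in the frame of rack between -0.005 and 0.006 m and y of tin_3 in the frame of rack between -0.006 and 0.006 m and height (world z) of each of tin_3, tin_1, tin_2 below 0.004 m and angle between each of tin_3, tin_1, tin_2's own z axis and vertical below 0.06 rad and linear speed of each of tin_3, tin_1, tin_2 below 0.01 m/s and distance of each of tin_1, tin_2 from where it was at the start of the episode below 0.05 m))); the robot touches nothing.
It fails at once if a saucer, the bowl or the spoon is shifted by more than 30 mm (distance of any of saucer_1, saucer_2, bowl, spoon from where it was at the start of the episode above 0.03 m).
It fails at once if a tin is tipped by more than 30 degrees (angle between any of tin_1, tin_2, tin_3's own z axis and vertical above 0.52 rad).
It fails at once if a tin is rammed into the rack with more than 40 N (contact force between any of tin_1, tin_2, tin_3 and rack above 40 N).
It also fails if it takes over 72 s, if anything falls off the work surface, if the arm or the gripper's body presses on something with over 40 N, if the wrist force passes 120 N, or if a joint passes its speed limit or range.

## Working session

There is one attempt and no reset: what is moved stays moved. The work goes in short steps, Python scripts to look and compute and a tool call to move; the robot and the scene stay as the last step left them, time stands still between calls to the robot, and variables do not carry over. Pictures are saved under pics/ and viewed, at most 10 in all, crops included, and the job is handed in when it is done.

Besides the shell and the picture viewer there is one more tool, called as a command line: name --argument value ..., lists and objects as JSON in quotes. carry_out: Moves the arm, as the interface text tells. Its arguments: {"type":"object","properties":{"deltas":{"type":"array","items":{"type":"object","properties":{"hand":{"type":"number"},"dp":{"type":"array","items":{"type":"number","minimum":-1,"maximum":1}},"spin":{"type":"number","minimum":-1,"maximum":1}}}},"force":{"type":"number"}},"required":["deltas"]}

```bash
mkdir -p pics; ls; python3 - <<'E'
from bench import *
import cv2
s=read_state();print({k:s[k] for k in('time','ee_pos','eef_rot','ft_force','width')})
for n in('scene','side'):
    cv2.imwrite(f'pics/{n}0.png',camera(n)[:,:,::-1]); print(n,get_calibration(n))
print(get_calibration('wrist'))
E
```

```text
pics
{'time': 0.0, 'ee_pos': array([0.21583002, 0.58614653, 0.22173441]), 'eef_rot': array([ 1.75484949e-01,  9.84481852e-01, -7.11395778e-04, -9.81402790e-05]), 'ft_force': array([-0.54649916, -0.25475819,  0.64190947]), 'width': 0.08699357848287094}
scene {'fx': 455.6387678990047, 'fy': 455.6387678990047, 'cx': 319.7090515890033, 'cy': 201.70326975466676, 'R': array([[-0.809422  ,  0.58709533, -0.01245416],
       [ 0.33618043,  0.4458908 , -0.82955658],
       [-0.4814756 , -0.67564818, -0.55828378]]), 't': array([ 0.41178049, -0.09686855,  1.41410485])}
side {'fx': 410.9550900280607, 'fy': 410.9550900280607, 'cx': 324.21118497512003, 'cy': 204.3669335713371, 'R': array([[ 0.92869028, -0.37040381,  0.01831341],
       [-0.21615159, -0.58074834, -0.78486295],
       [ 0.30135171,  0.72493612, -0.61939871]]), 't': array([-0.47521031,  0.1531919 ,  0.75677133])}
{'fx': 325.61516672455673, 'fy': 325.61516672455673, 'cx': 322.3507439985072, 'cy': 192.2177309165985, 'mount': array([[-2.19412921e-04, -9.67160428e-01, -2.54166596e-01,
         6.86061726e-02],
       [ 9.99999870e-01, -9.54091220e-05, -5.00211150e-04,
        -1.44393351e-03],
       [ 4.59534618e-04, -2.54166673e-01,  9.67160323e-01,
        -1.62322197e-01],
       [ 0.00000000e+00,  0.00000000e+00,  0.00000000e+00,
         1.00000000e+00]])}
```

View pics/scene0.png

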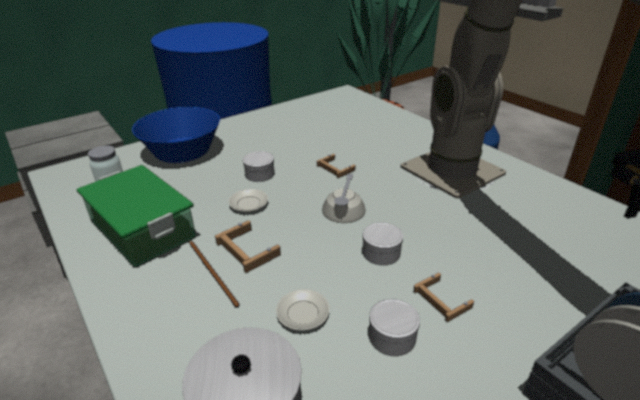

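View pics/side0.png

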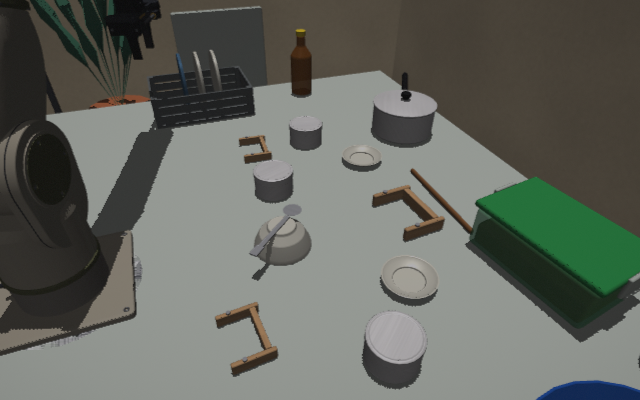

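Candidate racks (scene picture): (247,245), (443,297), (336,166). Tins are at (259,165), (382,243) and (394,325), saucers at (248,202) and (303,311), and the bowl with spoon at (343,207). I'll measure these roughly and view a close crop.

```bash
cat > h.py <<'E'
import numpy as np, cv2
from bench import *
def ray(n,u,v,z):
    c=get_calibration(n);R=c['R'];t=c['t']
    d=R.T@np.array([(u-c['cx'])/c['fx'],(v-c['cy'])/c['fy'],1]);o=-R.T@t
    return o+d*(z-o[2])/d[2]
def proj(n,X):
    c=get_calibration(n);p=(c['R']@np.asarray(X).T).T+c['t']
    return np.c_[p[:,0]/p[:,2]*c['fx']+c['cx'],p[:,1]/p[:,2]*c['fy']+c['cy']]
E
python3 - <<'E'
from h import *
P={'scene':dict(tA=(259,158,.058),tB=(382,235,.058),tC=(394,317,.058),r1=(247,245,0),r2=(443,297,0),r3=(336,166,0),s1=(248,202,.01),s2=(303,311,.01),bowl=(343,212,.0),lidpot=(240,365,.1)),
'side':dict(tA=(395,335,.058),tB=(273,171,.058),tC=(306,126,.058),r1=(410,210,0),r2=(255,148,0),r3=(245,337,0),s1=(410,278,.01),s2=(362,157,.01),bowl=(282,245,0))}
for n in P:
    for k,(u,v,z) in P[n].items(): print(n,k,ray(n,u,v,z).round(3))
a=cv2.imread('pics/scene0.png')[210:280,200:293]; b=cv2.imread('pics/side0.png')[175:245,362:455]
cv2.imwrite('pics/c1.png',np.vstack([cv2.resize(i,(399,300),interpolation=cv2.INTER_CUBIC) for i in(a,b)]))
E
```

```text
scene tA [ 0.488 -0.339  0.058]
scene tB [0.447 0.162 0.058]
scene tC [0.597 0.359 0.058]
scene r1 [ 0.686 -0.061  0.   ]
scene r2 [0.434 0.345 0.   ]
scene r3 [ 0.27  -0.241  0.   ]
scene s1 [ 0.599 -0.214  0.01 ]
scene s2 [0.701 0.208 0.01 ]
scene bowl [ 0.41  -0.029  0.   ]
scene lidpot [0.889 0.312 0.1  ]
side tA [ 0.491 -0.339  0.058]
side tB [0.443 0.156 0.058]
side tC [0.592 0.342 0.058]
side r1 [ 0.716 -0.025  0.   ]
side r2 [0.449 0.371 0.   ]
side r3 [ 0.282 -0.22   0.   ]
side s1 [ 0.601 -0.213  0.01 ]
side s2 [0.705 0.209 0.01 ]
side bowl [ 0.404 -0.032  0.   ]
```

View pics/c1.png

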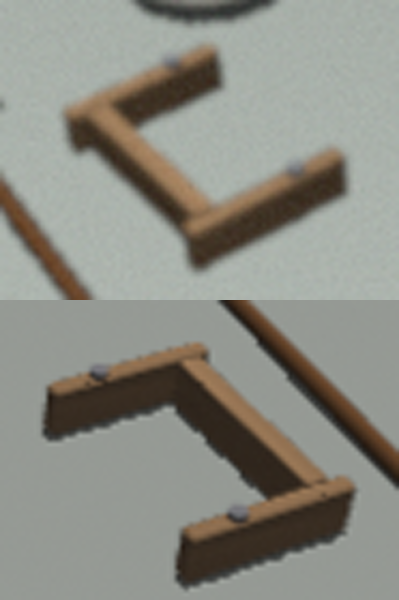

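Crop shows rack 1 whole, with its rails' open ends at scene ≈(248,222)/(280,246). It lies between the two saucers, which matches the description (big one). Next I fit its pose, with scale as a size check, using the bamboo silhouettes in both cameras. I do the same for the tins and the other racks.

```bash
cat >> h.py <<'E'
def boxes(s=1):
    B=[(-30,70,58,70),(-30,70,-70,-58),(47,59,-58,58)]
    return [np.array([[x,y,z] for x in b[:2] for y in b[2:] for z in(0,30)])*s/1000 for b in B]
def xf(P,x,y,th):
    c,s=np.cos(th),np.sin(th); return P@np.array([[c,s,0],[-s,c,0],[0,0,1]])+[x,y,0]
def cyl(r=.0465,h=.058):
    a=np.linspace(0,2*np.pi,48,endpoint=False)
    return np.vstack([np.c_[r*np.cos(a),r*np.sin(a),0*a+z] for z in(0,h)])
def render(n,parts,shape=(400,640),k=4):
    m=np.zeros((shape[0]*k,shape[1]*k),np.uint8)
    for p in parts:
        q=(proj(n,p)+.5)*k-.5
        cv2.fillConvexPoly(m,cv2.convexHull(np.round(q*16).astype(np.int32)),255,shift=4)
    return cv2.resize(m,shape[::-1],interpolation=cv2.INTER_AREA)/255.
E
cat > fit.py <<'E'
from h import *
from scipy.optimize import minimize
im={n:cv2.imread(f'pics/{n}0.png') for n in('scene','side')}
def cost(p,mask,roi,cams):
    c=0
    for n in cams:
        r=render(n,[xf(b,*p[:3]) for b in boxes(p[3])]);w=roi[n]
        c+=np.abs(r-mask[n])[w[1]:w[3],w[0]:w[2]].sum()
    return c
mask={}
for n in im:
    f=im[n].astype(float); d=f[:,:,2]-f[:,:,0]   # red-blue
    mask[n]=np.clip((d-8)/25,0,1)
ROI={'r1':({'scene':(213,218,283,271),'side':(369,180,446,240)},(.70,-.045)),
 'r2':({'scene':(410,268,478,322),'side':(235,130,274,165)},(.44,.355)),
 'r3':({'scene':(312,150,360,180),'side':(210,298,282,375)},(.275,-.23))}
for k,(roi,c) in ROI.items():
  for cams in (('scene','side'),('scene',),('side',)) if k=='r1' else (('scene','side'),):
    best=None
    for th in np.arange(-3,3.2,.4) if len(cams)==2 else [best0.x[2]]:
        p=[*c,th,.8]
        v=cost(p,mask,roi,cams)
        if best is None or v<best[0]: best=(v,p)
    r=None;p=best[1] if len(cams)==2 else best0.x
    for it in range(3):
        S=np.array(p)+np.vstack([np.zeros(4),np.diag([.02,.02,.2,.15])/(it+1)])
        r=minimize(cost,p,args=(mask,roi,cams),method='Nelder-Mead',options=dict(initial_simplex=S,maxiter=150));p=r.x
    if len(cams)==2 : best0=r
    print(k,cams,r.x.round(4),round(r.fun,1),[round(mask[n][roi[n][1]:roi[n][3],roi[n][0]:roi[n][2]].sum()) for n in cams])
E
python3 fit.py
```

```text
r1 ('scene', 'side') [ 0.6772 -0.0427  0.0951  0.9641] 1182.3 [926, 1081]Traceback (most recent call last):
  File "fit.py", line 27, in <module>
    r=minimize(cost,p,args=(mask,roi,cams),method='Nelder-Mead',options=dict(initial_simplex=S,maxiter=150));p=r.x
    res = _minimize_neldermead(fun, x0, args, callback, bounds=bounds,
                               **options)
    fxcc = func(xcc)
    fx = function(np.copy(x), *(wrapper_args + args))
  File "fit.py", line 7, in cost
    r=render(n,[xf(b,*p[:3]) for b in boxes(p[3])]);w=roi[n]
  File "h.py", line 21, in render
    q=(proj(n,p)+.5)*k-.5
       ~~~~^^^^^
  File "h.py", line 8, in proj
    c=get_calibration(n);p=(c['R']@np.asarray(X).T).T+c['t']
ValueError: time passes only in moves, steps and waits
```

```bash
sed -i 's/^from bench import \*/from bench import *\nimport functools\nget_calibration=functools.cache(get_calibration)/' h.py
python3 - <<'E'
s=open('fit.py').read()
s=s.replace("""        p=[*c,th,.8]
        v=cost(p,mask,roi,cams)
        if best is None or v<best[0]: best=(v,p)""","""      for sc in (.6,.8,1):
       for dx in (-.03,0,.03):
        for dy in (-.03,0,.03):
          p=[c[0]+dx,c[1]+dy,th,sc]
          v=cost(p,mask,roi,cams)
          if best is None or v<best[0]: best=(v,p)""").replace("k=4","k=2")
s=s.replace("im={n","im={n",1)
open('fit.py','w').write(s)
h=open('h.py').read().replace("k=4","k=2");open('h.py','w').write(h)
E
time python3 fit.py
python3 - <<'E'
from h import *
for n,w in (('scene',(213,218,283,271)),('side',(369,180,446,240))):
    f=cv2.imread(f'pics/{n}0.png').astype(float);d=(f[:,:,2]-f[:,:,0])[w[1]:w[3],w[0]:w[2]]
    print(n,np.percentile(d,[5,25,50,75,95]))
E
```

```text
r1 ('scene', 'side') [ 0.6769 -0.0423  0.0828  0.9708] 1196.2 [926, 1081]
r1 ('scene',) [ 0.6745 -0.0482  0.0635  0.9471] 303.8 [926]
r1 ('side',) [ 0.6808 -0.0388  0.0767  0.9564] 670.2 [1081]
r2 ('scene', 'side') [ 0.4288  0.3497 -0.0815  0.7029] 521.4 [670, 336]
r3 ('scene', 'side') [ 0.2701 -0.2261  0.0752  0.7185] 681.9 [278, 1016]
scene [-3. -1.  0. 23. 59.]
side [ 0.  1.  1. 20. 60.]
real	0m7.150s
user	0m14.108s
sys	0m11.711s
```

```bash
python3 - <<'E'
from h import *
out=[]
for n,(x0,y0),P in (('scene',(200,210),[.6745,-.0482,.0635]),('side',(362,175),[.6808,-.0388,.0767])):
    a=cv2.imread(f'pics/{n}0.png')[y0:y0+70,x0:x0+93];k=6;a=cv2.resize(a,None,fx=k,fy=k,interpolation=cv2.INTER_CUBIC)
    for sc,col in((1,(0,0,255)),):
      for b in boxes(sc):
        q=((proj(n,xf(b,*P))-[x0,y0]+.5)*k-.5).astype(int)
        for i in range(8):
            for j in (1,2,4):
                if not i&j: cv2.line(a,q[i],q[i|j],col,1)
    out.append(a[:300*2])
a=np.vstack(out);print(a.shape);cv2.imwrite('pics/ov.png',cv2.resize(a,(398,600)) if 0 else np.hstack([cv2.resize(i,(400,300),interpolation=cv2.INTER_AREA) for i in out]))
E
```

```text
(840, 558, 3)
```

View pics/ov.png

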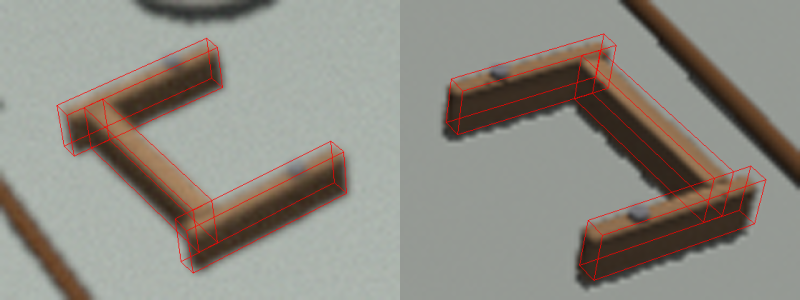

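```bash
python3 - <<'E'
s=open('fit.py').read()
s=s.replace("mask[n]=np.clip((d-8)/25,0,1)","mask[n]=np.clip((d/(f.max(2)+8)-.12)/.2,0,1)")
s=s.replace(" 'r2'","}\n_={'r2'",1).replace("ROI={'r1':","ROI={'r1':")
s+="""
lab={n:cv2.cvtColor(im[n],cv2.COLOR_BGR2GRAY) for n in im}
cv2.imwrite('pics/m.png',np.hstack([cv2.resize((mask[n][y:y+70,x:x+93]*255).astype(np.uint8),(400,300)) for n,(x,y) in(('scene',(200,210)),('side',(362,175)))]))
# tins: edge-based lid fit
from scipy.optimize import minimize
g={n:cv2.GaussianBlur(lab[n],(0,0),1.0).astype(float) for n in im}
G={n:np.hypot(cv2.Sobel(g[n],cv2.CV_64F,1,0),cv2.Sobel(g[n],cv2.CV_64F,0,1)) for n in im}
a=np.linspace(0,2*np.pi,90,endpoint=False)
def tc(p,n,r):
    ring=np.c_[p[0]+r*np.cos(a),p[1]+r*np.sin(a),0*a+.058]
    q=proj(n,ring).astype(np.float32)
    return -cv2.remap(G[n].astype(np.float32),q[:,0].copy(),q[:,1].copy(),cv2.INTER_LINEAR).mean()
for k,c in dict(A=(.489,-.339),B=(.445,.159),C=(.595,.35)).items():
    for n in im:
        v=[(tc((c[0]+dx,c[1]+dy),n,.047),c[0]+dx,c[1]+dy) for dx in np.arange(-.02,.0201,.001) for dy in np.arange(-.02,.0201,.001)]
        b=min(v);print(k,n,np.round(b,4))
"""
open('fit.py','w').write(s)
E
python3 fit.py
```

```text
r1 ('scene', 'side') [ 0.6774 -0.0421  0.0857  0.9691] 670.9 [976, 1484]
r1 ('scene',) [ 0.6745 -0.0477  0.0741  0.9354] 226.7 [976]
r1 ('side',) [ 0.6789 -0.0403  0.0684  0.9671] 312.5 [1484]
A scene [-89.8893   0.494   -0.339 ]
A side [-101.6814    0.492    -0.339 ]
B scene [-92.5188   0.444    0.161 ]
B side [-133.682    0.443    0.162]
C scene [-92.8585   0.597    0.358 ]
C side [-104.2798    0.596     0.359 ]
```

View pics/m.png

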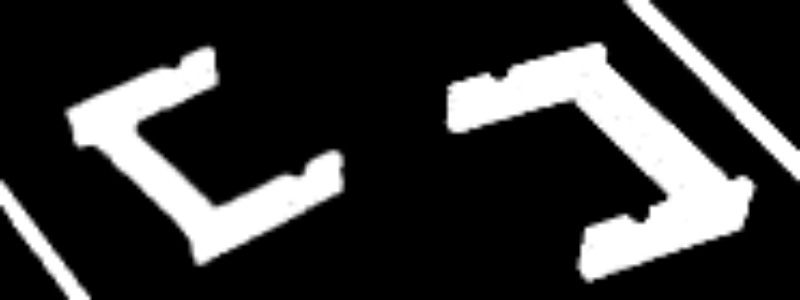

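```bash
python3 - <<'E'
from h import *
from scipy.optimize import minimize
im={n:cv2.imread(f'pics/{n}0.png').astype(float) for n in('scene','side')}
roi={'scene':(213,218,283,271),'side':(369,180,446,240)}
# darkness relative to the table: pixels differing from table colour
M={}
for n,w in roi.items():
    f=im[n][w[1]:w[3],w[0]:w[2]];t=np.median(f.reshape(-1,3),0)
    d=np.linalg.norm(f-t,axis=2); print(n,t,np.percentile(d,[5,25,50,75,95]).round()); M[n]=np.clip((d-10)/50,0,1)
def cost(p,cams,s):
    c=0
    for n in cams:
        w=roi[n];r=cv2.GaussianBlur(render(n,[xf(b,*p[:3]) for b in boxes(p[3] if s is None else s)]),(0,0),.6)[w[1]:w[3],w[0]:w[2]]
        c+=((r-M[n])**2).sum()
    return c
for cams in (('scene','side'),('scene',),('side',)):
    for s in (1,None):
        p=np.array([.677,-.042,.08,.98])
        for it in range(3):
            r=minimize(cost,p,args=(cams,s),method='Nelder-Mead',options=dict(initial_simplex=p+np.vstack([np.zeros(4),np.diag([.01,.01,.1,.05])])));p=r.x
        print(cams,s,p.round(4),round(r.fun,1))
E
```

```text
scene [168. 175. 167.] [  1.   4.   8.  96. 211.]
side [148. 153. 149.] [  0.   1.   1. 142. 194.]
('scene', 'side') 1 [ 0.6751 -0.0437  0.0684  1.0392] 303.6
('scene', 'side') None [ 0.6749 -0.0437  0.0685  1.0012] 304.1
('scene',) 1 [ 0.6746 -0.0446  0.0665  1.0462] 23.5
('scene',) None [ 0.675  -0.0443  0.0716  0.9953] 22.6
('side',) 1 [ 0.6748 -0.0432  0.0707  1.0183] 273.5
('side',) None [ 0.675  -0.0429  0.0714  0.9986] 273.4
```

Rack pose is (0.675, -0.044), yaw 0.069, with fitted scale 1.0, so this is the largest one (the others fit at 0.70 and 0.72). Both cameras agree on the tins: A (.493,-.339), B (.4435,.1615), C (.5965,.3585). Next: a planning helper, the spoon and saucer positions, and the first nudge (C).

```bash
cat > plan.py <<'E'
from h import *
from scipy.spatial.transform import Rotation as Ro
def st():
    s=read_state();R=Ro.from_quat(s['eef_rot']).as_matrix()
    return s,R,np.degrees(np.arctan2(R[1,0],R[0,0]))
def plan(*tg):
    s,R,yaw=st()
    print('t',round(s['time'],2),'p',s['ee_pos'].round(4),'yaw',round(yaw,2),'F',s['ft_force'].round(2),'j7',s['joint_positions'][6].round(2))
    for x,y,z,w in tg:
        d=R.T@(np.array([x,y,z])-s['ee_pos'])/.25
        print((x,y,z,w),'dp',d.round(4),'spin',round(-((w-yaw+180)%360-180)/180,4))
E
python3 - <<'E'
from plan import *
for n,P in dict(scene=[(340,201),(352,176)],side=[(293,210),(252,253)]).items():
    for q in P: print(n,ray(n,*q,.06).round(3))
plan((.602,.418,.15,84.9),(.602,.418,.014,84.9))
E
```

```text
scene [ 0.439 -0.006  0.06 ]
scene [ 0.334 -0.085  0.06 ]
side [ 0.44  -0.001  0.06 ]
side [ 0.331 -0.094  0.06 ]
t 0.1 p [0.2158 0.5862 0.2219] yaw 159.79 F [0.61 0.63 0.64] j7 -0.09
(0.602, 0.418, 0.15, 84.9) dp [-1.682  -0.0973  0.2876] spin 0.4161
(0.602, 0.418, 0.014, 84.9) dp [-1.682  -0.0967  0.8316] spin 0.4161
```

carry_out --deltas '[{"hand":60,"dp":[-0.9,-0.05,0.2],"spin":0.4161},{"hand":60,"dp":[-0.9,-0.05,0.2],"spin":0.4161},{"hand":60,"dp":[-0.9,-0.05,0.2],"spin":0.4161},{"hand":60,"dp":[-0.9,-0.05,0.2],"spin":0.4161},{"hand":60,"dp":[-0.9,-0.05,0.2],"spin":0.4161},{"hand":60,"dp":[-0.9,-0.05,0.2],"spin":0.4161},{"hand":60,"dp":[-0.9,-0.05,0.2],"spin":0.4161},{"hand":60,"dp":[-0.9,-0.05,0.2],"spin":0.4161},{"hand":60,"dp":[-0.9,-0.05,0.2],"spin":0.4161},{"hand":60,"dp":[-0.9,-0.05,0.2],"spin":0.4161}]'

```text
time: 1.1
ee_pos: [0.4226, 0.4969, 0.1721]
eef_rot: [0.738, 0.674, -0.0, 0.0]
ft_force: [0.1, -0.2, 0.1]
width: 0.0599
grip_force: 0.0
```

```bash
python3 -c "
from plan import *
plan((.602,.418,.1,84.9),(.602,.418,.014,84.9))"
```

```text
t 1.1 p [0.4226 0.4969 0.1721] yaw 84.8 F [ 0.11 -0.16  0.11] j7 -0.96
(0.602, 0.418, 0.1, 84.9) dp [-0.2491  0.7435  0.2883] spin -0.0006
(0.602, 0.418, 0.014, 84.9) dp [-0.2488  0.7436  0.6323] spin -0.0006
```

carry_out --deltas '[{"hand":60,"dp":[-0.249,0.7435,0.288],"spin":0},{"hand":60,"dp":[-0.249,0.7435,0.288],"spin":0},{"hand":60,"dp":[-0.249,0.7435,0.288],"spin":0},{"hand":60,"dp":[-0.249,0.7435,0.288],"spin":0},{"hand":60,"dp":[-0.249,0.7435,0.288],"spin":0},{"hand":60,"dp":[-0.249,0.7435,0.288],"spin":0},{"hand":60,"dp":[-0.249,0.7435,0.632],"spin":0},{"hand":60,"dp":[-0.249,0.7435,0.632],"spin":0},{"hand":60,"dp":[-0.249,0.7435,0.632],"spin":0},{"hand":60,"dp":[-0.249,0.7435,0.632],"spin":0}]'

```text
time: 2.1
ee_pos: [0.6015, 0.42, 0.0158]
eef_rot: [0.737, 0.676, 0.0, -0.0]
ft_force: [0.7, 0.5, 0.9]
width: 0.0601
grip_force: 0.0
```

carry_out --deltas '[{"dp":[-0.02,0,0]},{"dp":[-0.04,0,0]},{"dp":[-0.05,0,0]},{"dp":[-0.06,0,0]},{"dp":[-0.07,0,0]},{"dp":[-0.08,0,0]},{"dp":[-0.09,0,0]},{"dp":[-0.1,0,0]},{"dp":[-0.11,0,0]},{"dp":[-0.12,0,0]}]'

```text
schema error: expected keys hand, dp, spin
```

carry_out --deltas '[{"dp":[-0.01,0,0]},{"dp":[-0.02,0,0]},{"dp":[-0.03,0,0]}]'

```text
schema error: expected keys hand, dp, spin
```

carry_out --deltas '[{"hand":60,"dp":[-0.03,0,0],"spin":0},{"hand":60,"dp":[-0.05,0,0],"spin":0},{"hand":60,"dp":[-0.06,0,0],"spin":0},{"hand":60,"dp":[-0.07,0,0],"spin":0},{"hand":60,"dp":[-0.08,0,0],"spin":0},{"hand":60,"dp":[-0.09,0,0],"spin":0},{"hand":60,"dp":[-0.1,0,0],"spin":0},{"hand":60,"dp":[-0.11,0,0],"spin":0}]'

```text
time: 2.9
ee_pos: [0.6, 0.3912, 0.0147]
eef_rot: [0.738, 0.675, 0.0, -0.0]
ft_force: [0.3, 2.0, 0.7]
width: 0.0601
grip_force: 1.1
```

carry_out --deltas '[{"hand":60,"dp":[-0.01,0,0],"spin":0},{"hand":60,"dp":[-0.02,0,0],"spin":0}]'

```text
time: 3.1
ee_pos: [0.5995, 0.386, 0.0146]
eef_rot: [0.738, 0.675, 0.0, -0.0]
ft_force: [0.3, 2.6, 1.7]
width: 0.0604
grip_force: 1.2
```

carry_out --deltas '[{"hand":60,"dp":[-0.01,0,0],"spin":0},{"hand":60,"dp":[-0.02,0,0],"spin":0}]'

```text
time: 3.3
ee_pos: [0.5991, 0.381, 0.0146]
eef_rot: [0.738, 0.675, 0.0, -0.0]
ft_force: [1.2, 1.5, 2.7]
width: 0.06
grip_force: 1.2
```

C resists with about 2 N. For comparison I'll nudge B.

```bash
python3 -c "
from plan import *
plan((.601,.40,.015,84.7),(.601,.40,.1,84.7),(.4146,.214,.1,119),(.4146,.214,.015,119))"
```

```text
t 3.3 p [0.5991 0.381  0.0146] yaw 84.89 F [1.24 1.53 2.7 ] j7 -0.6
(0.601, 0.4, 0.015, 84.7) dp [ 0.0763  0.001  -0.0014] spin 0.0011
(0.601, 0.4, 0.1, 84.7) dp [ 0.0764  0.001  -0.3414] spin 0.0011
(0.4146, 0.214, 0.1, 119) dp [-0.7311 -0.6753 -0.3417] spin -0.1895
(0.4146, 0.214, 0.015, 119) dp [-0.7312 -0.6754 -0.0017] spin -0.1895
```

carry_out --deltas '[{"hand":60,"dp":[0.08,0,0],"spin":0},{"hand":60,"dp":[0.08,0,-0.34],"spin":0},{"hand":60,"dp":[0.08,0,-0.34],"spin":0},{"hand":60,"dp":[-0.731,-0.675,-0.34],"spin":-0.1895},{"hand":60,"dp":[-0.731,-0.675,-0.34],"spin":-0.1895},{"hand":60,"dp":[-0.731,-0.675,-0.34],"spin":-0.1895},{"hand":60,"dp":[-0.731,-0.675,-0.34],"spin":-0.1895},{"hand":60,"dp":[-0.731,-0.675,-0.34],"spin":-0.1895},{"hand":60,"dp":[-0.731,-0.675,-0.34],"spin":-0.1895},{"hand":60,"dp":[-0.731,-0.675,-0.34],"spin":-0.1895},{"hand":60,"dp":[-0.731,-0.675,-0.34],"spin":-0.1895},{"hand":60,"dp":[-0.731,-0.675,0],"spin":-0.1895},{"hand":60,"dp":[-0.731,-0.675,0],"spin":-0.1895},{"hand":60,"dp":[-0.731,-0.675,0],"spin":-0.1895}]'

```text
time: 4.7
ee_pos: [0.4126, 0.213, 0.0106]
eef_rot: [0.507, 0.862, -0.004, -0.001]
ft_force: [-0.6, -1.4, 0.2]
width: 0.0599
grip_force: 0.0
```

carry_out --deltas '[{"hand":60,"dp":[-0.03,0,0],"spin":0},{"hand":60,"dp":[-0.05,0,0],"spin":0},{"hand":60,"dp":[-0.06,0,0],"spin":0},{"hand":60,"dp":[-0.07,0,0],"spin":0},{"hand":60,"dp":[-0.08,0,0],"spin":0},{"hand":60,"dp":[-0.09,0,0],"spin":0},{"hand":60,"dp":[-0.1,0,0],"spin":0},{"hand":60,"dp":[-0.11,0,0],"spin":0}]'

```text
time: 5.5
ee_pos: [0.4282, 0.1903, 0.0147]
eef_rot: [0.507, 0.862, 0.0, 0.0]
ft_force: [-0.5, 1.4, 1.3]
width: 0.0601
grip_force: 1.1
```

carry_out --deltas '[{"hand":60,"dp":[-0.01,0,0],"spin":0},{"hand":60,"dp":[-0.02,0,0],"spin":0}]'

```text
time: 5.7
ee_pos: [0.4306, 0.1857, 0.0146]
eef_rot: [0.507, 0.862, 0.0, -0.0]
ft_force: [-1.1, 3.3, 1.7]
width: 0.06
grip_force: 1.3
```

carry_out --deltas '[{"hand":60,"dp":[-0.01,0,0],"spin":0},{"hand":60,"dp":[-0.02,0,0],"spin":0}]'

```text
time: 5.9
ee_pos: [0.4329, 0.1813, 0.0146]
eef_rot: [0.508, 0.862, 0.0, -0.0]
ft_force: [-0.8, 1.6, 1.4]
width: 0.0602
grip_force: 1.4
```

```bash
cat >> plan.py <<'E'
def avg(n=8):
    L=[]
    for i in range(n):
        im=camera('wrist');s=read_state();L.append(np.r_[s['ft_force'],s['torque'],s['grip_force']])
    print('avg',np.mean(L,0).round(2),'sd',np.std(L,0).round(2));return im
E
python3 -c "
from plan import *
avg()
plan((.42,.205,.015,119),(.42,.205,.12,119),(.493,-.24,.12,90),(.493,-.40,.1,90),(.493,-.40,.015,90))"
```

```text
avg [-0.17  0.53  0.88  0.08 -0.02  0.    0.44] sd [0.57 0.69 0.71 0.13 0.08 0.03 0.36]
t 6.3 p [0.4328 0.1812 0.0144] yaw 119.0 F [-0.09  0.48  0.22] j7 0.07
(0.42, 0.205, 0.015, 119) dp [ 0.1081  0.0015 -0.0024] spin -0.0
(0.42, 0.205, 0.12, 119) dp [ 0.108   0.0014 -0.4224] spin -0.0
(0.493, -0.24, 0.12, 90) dp [-1.5904 -0.606  -0.422 ] spin 0.1611
(0.493, -0.4, 0.1, 90) dp [-2.1502 -0.9163 -0.3419] spin 0.1611
(0.493, -0.4, 0.015, 90) dp [-2.1501e+00 -9.1620e-01 -1.9000e-03] spin 0.1611
```

carry_out --deltas '[{"hand":60,"dp":[0.1,0,0],"spin":0},{"hand":60,"dp":[0.11,0,-0.42],"spin":0},{"hand":60,"dp":[0.11,0,-0.42],"spin":0},{"hand":60,"dp":[-0.9,-0.35,-0.42],"spin":0.16},{"hand":60,"dp":[-0.9,-0.35,-0.42],"spin":0.16},{"hand":60,"dp":[-0.9,-0.35,-0.42],"spin":0.16},{"hand":60,"dp":[-0.9,-0.35,-0.42],"spin":0.16},{"hand":60,"dp":[-0.9,-0.35,-0.42],"spin":0.16},{"hand":60,"dp":[-0.9,-0.35,-0.42],"spin":0.16}]'

```text
time: 7.2
ee_pos: [0.4652, -0.0631, 0.1198]
eef_rot: [0.708, 0.706, -0.0, 0.001]
ft_force: [0.1, 0.0, -0.1]
width: 0.06
grip_force: 0.0
```

```bash
python3 -c "
from plan import *
plan((.494,-.40,.12,92),(.494,-.40,.015,92))"
```

```text
t 7.2 p [ 0.4652 -0.0631  0.1198] yaw 89.86 F [ 0.12  0.02 -0.1 ] j7 0.07
(0.494, -0.4, 0.12, 92) dp [-1.3473e+00  1.1830e-01  8.0000e-04] spin -0.0119
(0.494, -0.4, 0.015, 92) dp [-1.3468  0.1181  0.4208] spin -0.0119
```

carry_out --deltas '[{"hand":60,"dp":[-0.9,0.118,0],"spin":-0.012},{"hand":60,"dp":[-0.9,0.118,0],"spin":-0.012},{"hand":60,"dp":[-0.9,0.118,0],"spin":-0.012},{"hand":60,"dp":[-0.9,0.118,0],"spin":-0.012},{"hand":60,"dp":[-0.9,0.118,0],"spin":-0.012},{"hand":60,"dp":[-0.9,0.118,0],"spin":-0.012}]'

```text
time: 7.8
ee_pos: [0.4943, -0.2875, 0.1193]
eef_rot: [0.694, 0.72, -0.001, 0.0]
ft_force: [-0.6, 0.3, -0.6]
width: 0.0598
grip_force: 0.0
```

```bash
python3 -c "
from plan import *
plan((.494,-.40,.12,92),(.494,-.40,.015,92))"
```

```text
t 7.8 p [ 0.4943 -0.2875  0.1193] yaw 92.03 F [-0.59  0.26 -0.62] j7 0.66
(0.494, -0.4, 0.12, 92) dp [-0.4497 -0.0171 -0.0018] spin 0.0002
(0.494, -0.4, 0.015, 92) dp [-0.4487 -0.0165  0.4182] spin 0.0002
```

carry_out --deltas '[{"hand":60,"dp":[-0.45,-0.017,0],"spin":0},{"hand":60,"dp":[-0.45,-0.017,0],"spin":0},{"hand":60,"dp":[-0.45,-0.017,0],"spin":0},{"hand":60,"dp":[-0.45,-0.017,0],"spin":0},{"hand":60,"dp":[-0.45,-0.017,0.418],"spin":0},{"hand":60,"dp":[-0.45,-0.017,0.418],"spin":0},{"hand":60,"dp":[-0.45,-0.017,0.418],"spin":0},{"hand":60,"dp":[-0.45,-0.017,0.418],"spin":0}]'

```text
time: 8.6
ee_pos: [0.4961, -0.3936, 0.0149]
eef_rot: [0.692, 0.722, -0.0, -0.001]
ft_force: [-0.6, -0.6, 1.6]
width: 0.0602
grip_force: 0.0
```

carry_out --deltas '[{"hand":60,"dp":[0.03,0,0],"spin":0},{"hand":60,"dp":[0.05,0,0],"spin":0},{"hand":60,"dp":[0.06,0,0],"spin":0},{"hand":60,"dp":[0.07,0,0],"spin":0},{"hand":60,"dp":[0.08,0,0],"spin":0},{"hand":60,"dp":[0.09,0,0],"spin":0},{"hand":60,"dp":[0.1,0,0],"spin":0},{"hand":60,"dp":[0.11,0,0],"spin":0}]'

```text
time: 9.4
ee_pos: [0.4952, -0.3703, 0.0174]
eef_rot: [0.693, 0.721, -0.001, 0.002]
ft_force: [-0.5, -7.4, 3.8]
width: 0.06
grip_force: 3.3
```

carry_out --deltas '[{"hand":60,"dp":[0.01,0,0],"spin":0},{"hand":60,"dp":[0.02,0,0],"spin":0}]'

```text
time: 9.6
ee_pos: [0.4955, -0.365, 0.0173]
eef_rot: [0.693, 0.721, -0.0, 0.003]
ft_force: [-0.6, -6.9, 2.8]
width: 0.0596
grip_force: 3.3
```

carry_out --deltas '[{"hand":60,"dp":[0.01,0,0],"spin":0},{"hand":60,"dp":[0.02,0,0],"spin":0}]'

```text
time: 9.8
ee_pos: [0.4955, -0.3599, 0.0173]
eef_rot: [0.693, 0.721, -0.0, 0.003]
ft_force: [0.2, -7.2, 3.0]
width: 0.0602
grip_force: 3.3
```

```bash
python3 -c "
from plan import *
avg(6);plan()"
```

```text
avg [-0.07 -5.12  3.5  -1.26  0.15  0.01  2.91] sd [0.49 0.51 0.31 0.13 0.03 0.03 0.21]
t 10.1 p [ 0.4955 -0.3595  0.0173] yaw 92.32 F [ 0.13 -4.97  3.58] j7 0.87
```

A is the full tin: about 7 N against about 2 N for the others. Next I plan a smooth cradle push past the saucer and bowl to just in front of the rack.

```bash
cat > path.py <<'E'
from plan import *
from scipy.interpolate import CubicSpline
OFF=.0444
def path(W,h0,h1,step,n0=0):
    W=np.array(W);d=np.r_[0,np.cumsum(np.linalg.norm(np.diff(W,axis=0),axis=1))]
    t=lambda h:(np.cos(np.radians(h)),np.sin(np.radians(h)))
    c=CubicSpline(d,W,bc_type=((1,t(h0)),(1,t(h1))))
    u=np.linspace(0,d[-1],int(d[-1]/step)+1);p=c(u);v=c(u,1);h=np.arctan2(v[:,1],v[:,0])
    for nm,o in dict(sau=(.6,-.214),bowl=(.407,-.03)).items(): print(nm,np.linalg.norm(p-o,axis=1).min().round(3))
    tcp=p-OFF*np.c_[np.cos(h),np.sin(h)]
    for s in(-1,1):
        f=tcp-.0095*np.c_[np.cos(h),np.sin(h)]+s*.046*np.c_[-np.sin(h),np.cos(h)]
        print('finger-bowl',np.linalg.norm(f-(.407,-.03),axis=1).min().round(3),'sau',np.linalg.norm(f-(.6,-.214),axis=1).min().round(3))
    return p,h,tcp
def rows(tcp,h,z):
    s,R,yaw=st();print('now',s['ee_pos'].round(4),round(yaw,2))
    for q,w in zip(tcp,np.degrees(h)):
        d=R.T@(np.r_[q,z]-s['ee_pos'])/.25
        print([*d.round(3)],round(-((w-yaw+180)%360-180)/180,3))
E
python3 - <<'E'
from path import *
p,h,t=path([(.4955,-.315),(.481,-.225),(.4915,-.135),(.58,-.0504)],98,4,.011)
print(len(p),np.degrees(h).round(0))
rows(t[1:20],h[1:20],.015)
E
```

```text
sau 0.12
bowl 0.124
finger-bowl 0.141 sau 0.082
finger-bowl 0.07 sau 0.171
28 [ 98.  99. 100. 100. 100. 100.  99.  97.  95.  93.  91.  88.  84.  81.
  77.  74.  70.  66.  62.  58.  54.  49.  44.  38.  31.  23.  14.   4.]
now [ 0.4955 -0.3595  0.0173] 92.32
[np.float64(0.046), np.float64(0.024), np.float64(0.009)] -0.039
[np.float64(0.092), np.float64(0.02), np.float64(0.009)] -0.043
[np.float64(0.137), np.float64(0.015), np.float64(0.009)] -0.045
[np.float64(0.181), np.float64(0.009), np.float64(0.008)] -0.045
[np.float64(0.226), np.float64(0.001), np.float64(0.008)] -0.042
[np.float64(0.27), np.float64(-0.008), np.float64(0.008)] -0.036
[np.float64(0.314), np.float64(-0.017), np.float64(0.008)] -0.028
[np.float64(0.359), np.float64(-0.026), np.float64(0.008)] -0.018
[np.float64(0.403), np.float64(-0.035), np.float64(0.008)] -0.005
[np.float64(0.448), np.float64(-0.043), np.float64(0.007)] 0.01
[np.float64(0.493), np.float64(-0.049), np.float64(0.007)] 0.026
[np.float64(0.538), np.float64(-0.054), np.float64(0.007)] 0.044
[np.float64(0.585), np.float64(-0.057), np.float64(0.007)] 0.062
[np.float64(0.632), np.float64(-0.057), np.float64(0.007)] 0.082
[np.float64(0.679), np.float64(-0.055), np.float64(0.007)] 0.103
[np.float64(0.728), np.float64(-0.05), np.float64(0.007)] 0.124
[np.float64(0.777), np.float64(-0.041), np.float64(0.006)] 0.146
[np.float64(0.826), np.float64(-0.028), np.float64(0.006)] 0.167
[np.float64(0.875), np.float64(-0.012), np.float64(0.006)] 0.19
```

carry_out --deltas '[{"hand":60,"dp":[0.02,0.012,0],"spin":-0.02},{"hand":60,"dp":[0.05,0.024,0],"spin":-0.039},{"hand":60,"dp":[0.092,0.02,0],"spin":-0.043},{"hand":60,"dp":[0.137,0.015,0],"spin":-0.045},{"hand":60,"dp":[0.181,0.009,0],"spin":-0.045},{"hand":60,"dp":[0.226,0.001,0],"spin":-0.042},{"hand":60,"dp":[0.27,-0.008,0],"spin":-0.036},{"hand":60,"dp":[0.314,-0.017,0],"spin":-0.028},{"hand":60,"dp":[0.359,-0.026,0],"spin":-0.018},{"hand":60,"dp":[0.403,-0.035,0],"spin":-0.005},{"hand":60,"dp":[0.448,-0.043,0],"spin":0.01},{"hand":60,"dp":[0.493,-0.049,0],"spin":0.026}]'

```text
time: 11.3
ee_pos: [0.4783, -0.2369, 0.0171]
eef_rot: [0.722, 0.691, 0.001, 0.002]
ft_force: [0.1, -7.7, 4.2]
width: 0.06
grip_force: 3.9
```

```bash
python3 - <<'E'
from path import *
cv2.imwrite('pics/w1.png',np.vstack([camera('wrist')[:,:,::-1][:300],camera('scene')[100:400,:,::-1]]))
p,h,t=path([(.4955,-.315),(.481,-.225),(.4915,-.135),(.58,-.0504)],98,4,.011)
print(p[11:14].round(3))
rows(t[11:],h[11:],.015)
E
```

```text
sau 0.12
bowl 0.124
finger-bowl 0.141 sau 0.082
finger-bowl 0.07 sau 0.171
[[ 0.48  -0.193]
 [ 0.481 -0.181]
 [ 0.482 -0.17 ]]
now [ 0.4784 -0.2349  0.0166] 87.67
[np.float64(-0.008), np.float64(-0.0), np.float64(0.007)] 0.0
[np.float64(0.037), np.float64(-0.009), np.float64(0.007)] 0.018
[np.float64(0.083), np.float64(-0.015), np.float64(0.006)] 0.037
[np.float64(0.13), np.float64(-0.02), np.float64(0.006)] 0.057
[np.float64(0.177), np.float64(-0.021), np.float64(0.006)] 0.077
[np.float64(0.226), np.float64(-0.02), np.float64(0.006)] 0.099
[np.float64(0.276), np.float64(-0.015), np.float64(0.006)] 0.12
[np.float64(0.326), np.float64(-0.006), np.float64(0.006)] 0.142
[np.float64(0.376), np.float64(0.006), np.float64(0.006)] 0.164
[np.float64(0.425), np.float64(0.02), np.float64(0.006)] 0.188
[np.float64(0.473), np.float64(0.037), np.float64(0.006)] 0.215
[np.float64(0.52), np.float64(0.057), np.float64(0.007)] 0.244
[np.float64(0.566), np.float64(0.078), np.float64(0.007)] 0.278
[np.float64(0.611), np.float64(0.102), np.float64(0.007)] 0.317
[np.float64(0.655), np.float64(0.13), np.float64(0.007)] 0.361
[np.float64(0.696), np.float64(0.162), np.float64(0.007)] 0.411
[np.float64(0.734), np.float64(0.2), np.float64(0.007)] 0.465
```

View pics/w1.png

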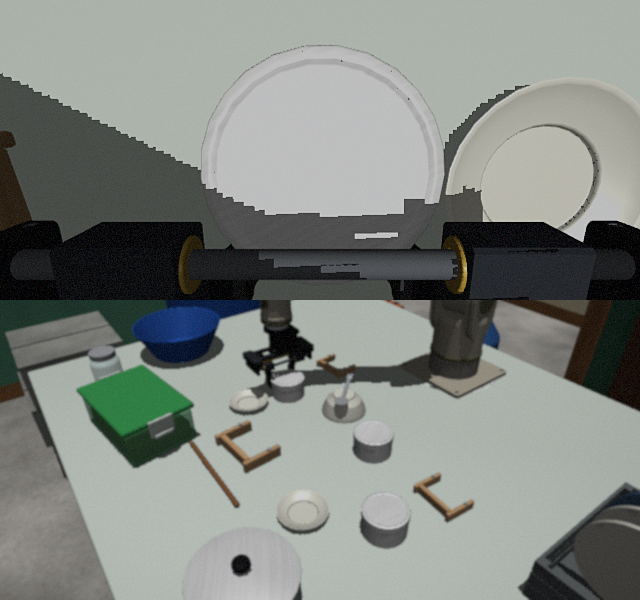

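The tin sits centred in the fingers: its wrist-view lid spans x 201–444, centre 322. The saucer (248,402 in the stacked view) and bowl are undisturbed. Continuing along the arc.

carry_out --deltas '[{"hand":60,"dp":[0.037,-0.009,0],"spin":0.018},{"hand":60,"dp":[0.083,-0.015,0],"spin":0.037},{"hand":60,"dp":[0.13,-0.02,0],"spin":0.057},{"hand":60,"dp":[0.177,-0.021,0],"spin":0.077},{"hand":60,"dp":[0.226,-0.02,0],"spin":0.099},{"hand":60,"dp":[0.276,-0.015,0],"spin":0.12},{"hand":60,"dp":[0.326,-0.006,0],"spin":0.142},{"hand":60,"dp":[0.376,0.006,0],"spin":0.164},{"hand":60,"dp":[0.425,0.02,0],"spin":0.188},{"hand":60,"dp":[0.473,0.037,0],"spin":0.215},{"hand":60,"dp":[0.52,0.057,0],"spin":0.244},{"hand":60,"dp":[0.566,0.078,0],"spin":0.278},{"hand":60,"dp":[0.611,0.102,0],"spin":0.317},{"hand":60,"dp":[0.655,0.13,0],"spin":0.361},{"hand":60,"dp":[0.675,0.145,0],"spin":0.386},{"hand":60,"dp":[0.696,0.162,0],"spin":0.411},{"hand":60,"dp":[0.715,0.18,0],"spin":0.438},{"hand":60,"dp":[0.734,0.2,0],"spin":0.465}]'

```text
time: 13.2
ee_pos: [0.533, -0.0536, 0.0152]
eef_rot: [0.999, 0.034, -0.002, -0.001]
ft_force: [-9.5, -1.5, 7.5]
width: 0.0601
grip_force: 5.4
```

```bash
python3 - <<'E'
from path import *
s,R,yaw=st();im=camera('wrist')
np.savez('w2.npz',im=im,R=R,p=s['ee_pos'])
cv2.imwrite('pics/w2.png',im[:,:,::-1]);plan()
E
```

```text
t 13.25 p [ 0.5341 -0.0527  0.0152] yaw 3.6 F [-5.75 -1.56  5.28] j7 -1.09
```

View pics/w2.png

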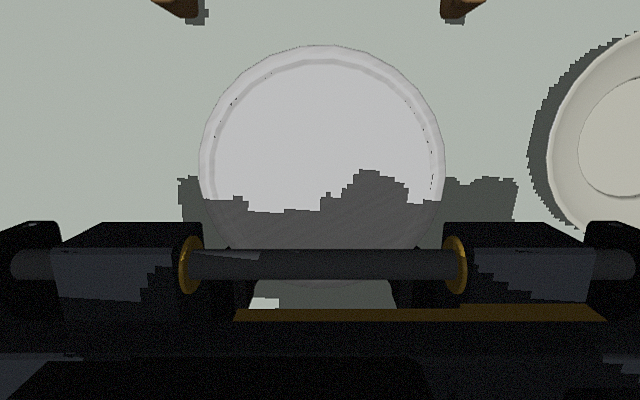

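The tin is at (322,165), midway between the rail ends at (200,12) and (442,12). I'll turn this into numbers.

```bash
cat >> plan.py <<'E'
def wray(u,v,z,R,p):
    c=get_calibration('wrist');M=c['mount']
    d=R@M[:3,:3]@np.array([(u-c['cx'])/c['fx'],(v-c['cy'])/c['fy'],1]);o=p+R@M[:3,3]
    return o+d*(z-o[2])/d[2]
E
python3 - <<'E'
from path import *
D=np.load('w2.npz');R,p=D['R'],D['p']
from scipy.optimize import least_squares
q=np.array([wray(*a,.058,R,p)[:2] for a in[(199,165),(446,165),(322,44),(240,77),(404,77)]])
r=least_squares(lambda x:np.hypot(*(q-x[:2]).T)-x[2],[.58,-.05,.047]);c=r.x
h=np.array([.6748,-.0438]);a=.069;T=np.array([[np.cos(a),np.sin(a)],[-np.sin(a),np.cos(a)]])
print('tin',c.round(4),'rackframe',(T@(c[:2]-h)).round(4),r.fun.round(4))
for z in(0,.03):
    for u in((199,18),(442,18),(152,0),(488,0)): print(z,u,(T@(wray(*u,z,R,p)[:2]-h)).round(4))
# remaining push along the rack axis, tin home at rack x=+0.001
tcp=lambda x:h+T.T@np.array([x-OFF,0])
for x in(-.09,-.05,-.02,-.01,-.005,.001): plan((*tcp(x).round(4),.0155,np.degrees(a)))
E
```

```text
tin [ 0.5764 -0.0524  0.046 ] rackframe [-0.0988 -0.0018] [ 0.      0.0001  0.0004 -0.0002 -0.0003]
0 (199, 18) [-0.0306  0.059 ]
0 (442, 18) [-0.0309 -0.0608]
0 (152, 0) [-0.0227  0.0811]
0 (488, 0) [-0.023  -0.0824]
0.03 (199, 18) [-0.0377  0.0487]
0.03 (442, 18) [-0.0379 -0.0509]
0.03 (152, 0) [-0.0311  0.0671]
0.03 (488, 0) [-0.0314 -0.0688]
t 13.25 p [ 0.5341 -0.0527  0.0152] yaw 3.6 F [-5.75 -1.56  5.28] j7 -1.09
(np.float64(0.5407), np.float64(-0.0531), 0.0155, np.float64(3.953408786402681)) dp [ 0.0263  0.0034 -0.0014] spin -0.0019
t 13.25 p [ 0.5341 -0.0527  0.0152] yaw 3.6 F [-5.75 -1.56  5.28] j7 -1.09
(np.float64(0.5806), np.float64(-0.0503), 0.0155, np.float64(3.953408786402681)) dp [ 0.1863  0.0022 -0.0018] spin -0.0019
t 13.25 p [ 0.5341 -0.0527  0.0152] yaw 3.6 F [-5.75 -1.56  5.28] j7 -1.09
(np.float64(0.6106), np.float64(-0.0482), 0.0155, np.float64(3.953408786402681)) dp [ 0.3066  0.0014 -0.0021] spin -0.0019
t 13.25 p [ 0.5341 -0.0527  0.0152] yaw 3.6 F [-5.75 -1.56  5.28] j7 -1.09
(np.float64(0.6205), np.float64(-0.0476), 0.0155, np.float64(3.953408786402681)) dp [ 0.3463  0.0015 -0.0022] spin -0.0019
t 13.25 p [ 0.5341 -0.0527  0.0152] yaw 3.6 F [-5.75 -1.56  5.28] j7 -1.09
(np.float64(0.6255), np.float64(-0.0472), 0.0155, np.float64(3.953408786402681)) dp [ 0.3663  0.0011 -0.0023] spin -0.0019
t 13.25 p [ 0.5341 -0.0527  0.0152] yaw 3.6 F [-5.75 -1.56  5.28] j7 -1.09
(np.float64(0.6315), np.float64(-0.0468), 0.0155, np.float64(3.953408786402681)) dp [ 0.3904  0.001  -0.0023] spin -0.0019
```

carry_out --deltas '[{"hand":60,"dp":[0.02,0,0],"spin":-0.002},{"hand":60,"dp":[0.04,0,0],"spin":-0.002},{"hand":60,"dp":[0.06,0,0],"spin":-0.002},{"hand":60,"dp":[0.08,0,0],"spin":-0.002},{"hand":60,"dp":[0.1,0,0],"spin":-0.002},{"hand":60,"dp":[0.12,0,0],"spin":-0.002},{"hand":60,"dp":[0.14,0,0],"spin":-0.002},{"hand":60,"dp":[0.16,0,0],"spin":-0.002},{"hand":60,"dp":[0.18,0,0],"spin":-0.002},{"hand":60,"dp":[0.2,0,0],"spin":-0.002},{"hand":60,"dp":[0.22,0,0],"spin":-0.002},{"hand":60,"dp":[0.24,0,0],"spin":-0.002},{"hand":60,"dp":[0.26,0,0],"spin":-0.002},{"hand":60,"dp":[0.28,0,0],"spin":-0.002},{"hand":60,"dp":[0.3,0,0],"spin":-0.002},{"hand":60,"dp":[0.32,0,0],"spin":-0.002}]'

```text
time: 14.85
ee_pos: [0.6127, -0.0482, 0.0152]
eef_rot: [0.999, 0.038, -0.002, -0.001]
ft_force: [-9.4, -0.6, 7.1]
width: 0.0602
grip_force: 6.0
```

```bash
python3 - <<'E'
from path import *
s,R,yaw=st();im=camera('wrist')
np.savez('w3.npz',im=im,R=R,p=s['ee_pos'])
cv2.imwrite('pics/w3.png',im[:,:,::-1]);plan((.6315,-.0468,.0155,3.95))
E
```

```text
t 14.9 p [ 0.6136 -0.0481  0.0152] yaw 4.43 F [-7.55 -1.74  4.07] j7 -1.08
(0.6315, -0.0468, 0.0155, 3.95) dp [ 0.0719  0.0005 -0.0012] spin 0.0027
```

View pics/w3.png

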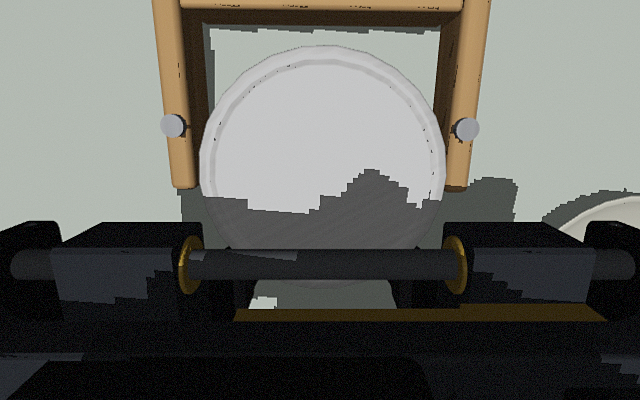

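```bash
python3 - <<'E'
from path import *
from scipy.optimize import least_squares
D=np.load('w3.npz');R,p=D['R'],D['p']
q=np.array([wray(*a,.058,R,p)[:2] for a in[(199.5,165),(446,165),(323,44),(241,77),(405,77)]])
c=least_squares(lambda x:np.hypot(*(q-x[:2]).T)-x[2],[.66,-.05,.047]).x
h=np.array([.6748,-.0438]);a=.069;T=np.array([[np.cos(a),np.sin(a)],[-np.sin(a),np.cos(a)]])
print('tin',(T@(c[:2]-h)).round(4),c[2])
for u in((183,11),(463,11),(196,187),(445,187),(171,187),(467,189),(320,10)): print(u,(T@(wray(*u,.03,R,p)[:2]-h)).round(4))
print((320,25),(T@(wray(320,28,0,R,p)[:2]-h)).round(4))
E
```

```text
tin [-0.0187 -0.0016] 0.045887321029642346
(183, 11) [0.0443 0.0559]
(463, 11) [ 0.0451 -0.0582]
(196, 187) [-0.0297  0.0574]
(445, 187) [-0.0288 -0.0586]
(171, 187) [-0.0298  0.069 ]
(467, 189) [-0.0297 -0.069 ]
(320, 10) [ 0.045 -0.   ]
(320, 25) [0.0446 0.0003]
```

Tin is centred to about 1 mm, with about 18 mm left. I'll creep in.

carry_out --deltas '[{"hand":60,"dp":[0.016,0,0],"spin":0.002},{"hand":60,"dp":[0.028,0,0],"spin":0.002},{"hand":60,"dp":[0.04,0,0],"spin":0.002},{"hand":60,"dp":[0.048,0,0],"spin":0.002},{"hand":60,"dp":[0.056,0,0],"spin":0.002},{"hand":60,"dp":[0.06,0,0],"spin":0.002}]'

```text
time: 15.5
ee_pos: [0.6277, -0.0471, 0.0152]
eef_rot: [0.999, 0.035, -0.002, -0.001]
ft_force: [-8.0, -0.6, 6.3]
width: 0.0602
grip_force: 6.0
```

carry_out --deltas '[{"hand":60,"dp":[0.004,0,0],"spin":0},{"hand":60,"dp":[0.008,0,0],"spin":0}]'

```text
time: 15.7
ee_pos: [0.6295, -0.047, 0.0152]
eef_rot: [0.999, 0.035, -0.002, -0.001]
ft_force: [-8.9, -0.8, 6.3]
width: 0.06
grip_force: 5.9
```

carry_out --deltas '[{"hand":60,"dp":[0.004,0,0],"spin":0},{"hand":60,"dp":[0.008,0,0],"spin":0}]'

```text
time: 15.9
ee_pos: [0.6312, -0.0469, 0.0151]
eef_rot: [0.999, 0.035, -0.002, -0.001]
ft_force: [-13.5, -0.7, 10.1]
width: 0.0605
grip_force: 7.6
```

Force rises at the stop, so contact is made. Backing off.

carry_out --deltas '[{"hand":60,"dp":[-0.02,0,0],"spin":0},{"hand":60,"dp":[-0.06,0,0],"spin":0},{"hand":60,"dp":[-0.12,0,0],"spin":0},{"hand":60,"dp":[-0.12,0,-0.3],"spin":0},{"hand":60,"dp":[-0.12,0,-0.5],"spin":0},{"hand":60,"dp":[-0.12,0,-0.5],"spin":0},{"hand":60,"dp":[-0.12,0,-0.5],"spin":0},{"hand":60,"dp":[-0.12,0,-0.5],"spin":0}]'

```text
time: 16.7
ee_pos: [0.6031, -0.0484, 0.1401]
eef_rot: [0.999, 0.035, 0.0, -0.001]
ft_force: [-0.4, -0.3, -0.7]
width: 0.06
grip_force: 0.0
```

```bash
python3 - <<'E'
from path import *
s,R,yaw=st();im=camera('wrist');sc=camera('scene')
np.savez('w4.npz',im=im,R=R,p=s['ee_pos'])
cv2.imwrite('pics/w4.png',np.vstack([im[:300,:,::-1],sc[100:400,:,::-1]]));plan()
E
```

```text
t 16.8 p [ 0.6026 -0.0485  0.1388] yaw 4.01 F [ 0.03 -0.68  0.74] j7 -1.17
```

View pics/w4.png

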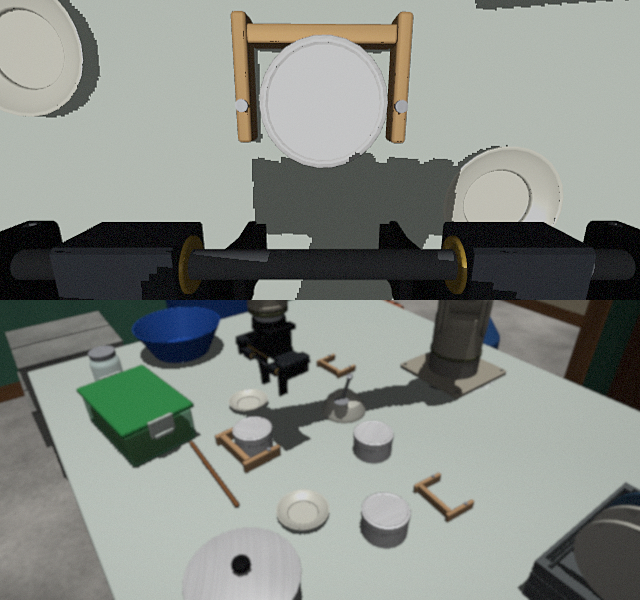

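The tin is in the rack: lid spans 260–387 by 36–166, rails at 232–252 and 390–412. Saucers, bowl and spoon, and the empty tins are in place. One numeric check of the seating.

```bash
python3 - <<'E'
from path import *
D=np.load('w4.npz');R,p=D['R'],D['p'];im=D['im']
h=np.array([.6748,-.0438]);a=.069;T=np.array([[np.cos(a),np.sin(a)],[-np.sin(a),np.cos(a)]])
f=lambda u,z:(T@(wray(*u,z,R,p)[:2]-h)).round(4)
print('lid L R T B',[f(u,.058) for u in((260,101),(387,101),(323.5,36),(323.5,166))])
print('rail outer L/R',f((237.5,141),.03),f((407,142),.03),'back inner top',f((323,42),.03))
# automatic: bamboo columns on two rows
for v in(60,75,130):
    g=im[v].astype(float);b=np.where((g[:,0]-g[:,2]>60)&(g[:,0]>150))[0];b=b[(b>220)&(b<425)];L=b[b<320];Q=b[b>320]
    print(v,L.min(),L.max(),Q.min(),Q.max(),f((L.min(),v),.03),f((Q.max()+1,v),.03))
g=im[:,323].astype(float);b=np.where((g[:,0]-g[:,2]>60)&(g[:,0]>150))[0];print('back rows',b.min(),b.max(),f((323,b.max()+1),.03))
# empty tins displacement by lid fit
sc=cv2.cvtColor(camera('scene'),cv2.COLOR_RGB2GRAY);g=cv2.GaussianBlur(sc,(0,0),1).astype(np.float32)
G=np.hypot(cv2.Sobel(g,cv2.CV_32F,1,0),cv2.Sobel(g,cv2.CV_32F,0,1));t=np.linspace(0,2*np.pi,90)
for c in((.597,.358),(.444,.161),(.675,-.044)):
    best=max((cv2.remap(G,*proj('scene',np.c_[c[0]+dx+.047*np.cos(t),c[1]+dy+.047*np.sin(t),0*t+.058]).astype(np.float32).T[:,None].copy(),cv2.INTER_LINEAR).mean(),dx,dy) for dx in np.arange(-.04,.041,.001) for dy in np.arange(-.04,.041,.001))
    print(c,np.round(best,3))
E
```

```text
lid L R T B [array([0.0013, 0.044 ]), array([ 0.0014, -0.0478]), array([ 0.0445, -0.0018]), array([-0.0462, -0.002 ])]
rail outer L/R [-0.0303  0.0694] [-0.0309 -0.0715] back inner top [ 0.0457 -0.0015]
60 234 245 397 408 [0.0326 0.0681] [ 0.0328 -0.0688]
75 235 246 396 407 [0.0216 0.068 ] [ 0.0217 -0.0687]
130 238 248 393 403 [-0.0213  0.0684] [-0.0211 -0.0684]
back rows 25 33 [ 0.0514 -0.0015]
(0.597, 0.358) [1.22907e+02 3.00000e-02 6.00000e-03]
(0.444, 0.161) [ 1.01273e+02  1.20000e-02 -1.80000e-02]
(0.675, -0.044) [ 2.01606e+02  1.00000e-03 -1.00000e-03]
```

```bash
python3 -c "
from h import *
print(proj('scene',[[.597,.358,.058],[.595,.336,.058],[.627,.364,.058]]).round(1),ray('scene',386,306,.058))"
```

```text
[[393.5 316.8]
 [386.2 309.2]
 [383.8 326.3]] [0.58972127 0.32972576 0.058     ]
```

Tin C's lid in the picture (386,306) matches the expected shift of about 22–29 mm, within the 50 mm limit. Handing in.

```bash
python3 -c "
from bench import *
print(close_job())"
```

```text
the job is handed in; nothing more can be done
None
```

The full tin (the one at the robot's right, about 7 N to push against about 2 N for the other two) is in the largest rack, against the back stop and about 1.5 mm off centre by my camera measurement. The empty tins moved about 2–3 cm, the saucers, bowl and spoon look undisturbed, and the job is handed in; it returned no verdict.

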